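Set the ring-light dimmer to its third click

TASK

Switch the ring light on to level three: with a fingertip, push the wide paddle on the dimmer box away from its off end, feel the clicks go by, and leave it resting in the third click. Do not let it run on into the fourth click, do not pinch or grip the paddle, and leave the neighbouring sound fader and everything else on the desk where it is. Take the hand clear when done.

Things in the scene. Friction and masses are not known exactly. Their poses are not given: they have to be found in the camera images.
- light_box: The dimmer: fixed grey box 210 (x) x 110 (y) x 45 mm high, dark slot along the middle of its flat top, and beside the slot (+y side) five white bars that mark the clicks, longer with each click; a bar is level with the paddle's centre when it rests there. Origin: centre of its underside. x axis: along the slot from the off end to the full end; z up.
- light_lever (a joint): Paddle travel along box +x, m. 0 off stop, 0.092 full stop; paddle centre at box x = travel - 0.046, y = 0. Slides freely (0.5 N) to 0.012, starts at 0 to 0.010. Five sprung clicks rest at 0.026, 0.042, 0.058 (third), 0.074, 0.090, each 2 mm slack either way. Humps before them crest at 0.018, 0.034, 0.050, 0.066, 0.082: they resist with 6 N, fading to the crest, then the paddle jumps ahead into the click and stays.
- paddle_top (a point): Centre of the top of the black paddle, 77 mm above the desk. The paddle is an upright plate 14 mm thick (along the box's x), 44 mm wide (along y), from 47 to 77 mm above the desk.
- paddle_near (a point): Centre of the paddle's upright outer face on the off side, the face to push on (44 mm wide, 30 mm high); 62 mm above the desk, 7 mm on the off side of the paddle's centre. At the off stop there are 52 mm of bare, flat box top behind it for the fingertip. Touching this face and the opposite one at once, or both ends of the paddle at once, counts as pinching.
- fader_box: The sound fader beside it: a smaller fixed grey box 170 x 90 x 40 mm with a small round black knob (18 mm across) on a slot and a fixed black button near one corner. Leave alone. Origin: centre of its underside, x axis along its slot. The two boxes may stand either way round, left or right.
- fader_top (a point): Top of the fader's small round knob, 60 mm above the desk. It slides easily; it must not be moved.
- mug: White mug, 76 mm across, 90 mm high, near the full end of the fader box. Origin: centre of its underside.
- earbud_case: Small white case 45 x 62 x 24 mm, lying beyond the full end of the dimmer. Origin: centre of its underside.
- tape_roll: Tape roll lying flat, 60 mm across, 24 mm high, before the off end of the dimmer. Origin: centre of its underside.
- phone: Black phone lying flat, 155 x 74 x 9 mm, on the left. Origin: centre of its underside.
- power_bank: White power bank 140 x 68 x 18 mm on the right. Origin: centre of its underside.
- screwdriver: Screwdriver with a red handle, lying on the far left of the desk.
- bottle: Clear bottle, 64 mm across, 190 mm high, far right. Origin: centre of its underside.

How it is judged:
At the end, for the whole second after the job is handed in: The dimmer paddle rests still in its third click (travel 54 to 62 mm), the fader knob is within 8 mm of where it was and every loose thing within 25 mm of where it stood (value of joint light_lever between 0.054 and 0.062 m and velocity of joint light_lever between -0.005 and 0.005 m/s and distance of fader_top from where it was at the start of the episode below 0.008 m and distance of each of mug, earbud_case, tape_roll, phone, power_bank, screwdriver, bottle from where it was at the start of the episode below 0.025 m); the robot touches nothing.
It fails at once if the paddle went past the third click, over the hump to the fourth (value of joint light_lever above 0.067 m).
It fails at once if the paddle was pinched (both faces or both ends touched at once) (contact force between each of light_lever_c1, light_lever_c2 and the fingers above 0.5 N or contact force between each of light_lever_c3, light_lever_c4 and the fingers above 0.5 N).
It fails at once if the sound fader was moved (distance of fader_top from where it was at the start of the episode above 0.008 m).
It fails at once if a loose thing was knocked, moved, lifted or carried (distance of any of mug, earbud_case, tape_roll, phone, power_bank, screwdriver, bottle from where it was at the start of the episode above 0.025 m).
It also fails if it takes over 64 s, if anything falls off the work surface, if the arm or the gripper's body presses on something with over 40 N, if the wrist force passes 120 N, or if a joint passes its speed limit or range.

ROBOT

A 6-joint arm with a two-finger parallel gripper is mounted at the origin on the work surface. World frame = base frame: x ahead of the robot, y to its left, z up, the work surface at z = 0. Lengths are in m, angles in rad, forces in N, time in s.
With the tool pointing down it reaches from about 0.325 to 0.85 m from the base axis. Payload 4.4 kg.
Tool frame: the origin (TCP) lies at the very end of the fingers, on their centre line; the grasp point (between the pads) lies 19 mm behind it; z points along the fingers, y is the line along which they close (so a half turn about z gives the same grasp; the last joint's range is limited). The gripper opens to 94 mm and grips with 3 to 60 N. Pads are 16 mm wide; open, the fingers measure 119 mm over their backs; the gripper's body (75 mm by 177 mm) begins 78 mm behind the grasp point.
Start: joints at [1.065, 0.207, 1.542, -0, 1.393, -0.15], TCP at [0.2, 0.539, 0.205] pointing down, gripper open.
Joint ranges: [-2.73, 2.73], [-0.86, 2.22], [0.23, 2.46], [-1.11, 4.25], [0.08, 2.63], [-2.82, 2.82]. Speed limits (rad/s): [2.79, 2.79, 3.14, 3.14, 3.14, 3.14].

INTERFACE

Orientations are given as a unit quaternion [w, x, y, z].
In Python, from bench import r gives the robot as it stands. The module is installed in compiled form; this text tells all that it offers.
- The arm moves only by the tool apply_moves, never from a script. Its argument "steps" is a list of rows, each a list of 3 entries, a list of its own where there are three numbers: the shift along the tool's x, y, z in cm, then the turn about the tool's z in rad, then the finger opening in cm, from 0 to 9.4. A call has exactly 8 rows; each row is the pose to reach, as a shift and turn from the pose commanded when the call began, along the tool's axes at that moment; what a row does not reach only later rows make up. A row lasts 1/10 s, in which the tool goes at most 50 mm and 8.59 degrees, less where a joint would pass 70% of its speed; a pose out of reach is approached as far as the arm can. A call with a gripper value outside its range is refused whole. The fingers move at their own pace and stop on an object; the grip force is fixed at half the most. Time passes only in rows, so rows that repeat a pose let the fingers close, or fill a call up. It gives the time, the measured TCP pose, the force, the opening and the grip force at its end, in the units of the state.
- r.observe(): the state, without advancing time (a new reading comes with each control period).
- r.camera(name): name is "side" or "top"; returns (picture, depth): 400x640x3 uint8, red, green, blue; 400x640 float32, m along the optical axis (not along the pixel's ray), 0 where there is no reading.
- r.camera_params(name): a dict with "fx", "fy", "cx", "cy" (pixels), "rvec" (rotation vector, rad) and "tvec" (3), from world to camera coordinates, as OpenCV has them. Camera axes: x right, y down, z forward; pixel columns grow to the right and rows downward; lengths in m; the calibration is good to about 2 mm. A picture is of the moment at which its call begins. camera_params takes no time and is no camera call.
- r.sign_off(): hands the job in; it is judged then, once.
The state is a dict: "time_s": time; "joints": joint angles; "dq": joint speeds; "joint_efforts": joint torques, N m; "position": TCP position; "tcp_rot": TCP orientation; "force": force on the tool from outside, world axes, zero at the start; "ft_torque": the same for the moment, N m; "opening": opening from 0.0 (shut) to 1.0 (fully open); "gripper_force": force on a finger pad.
Only numpy, scipy, OpenCV 4.12 (cv2) and the standard library are available. Lean on these libraries where they do the work, as an engineer would, in place of code of your own. Each camera call takes 0.05 s, during which the arm holds its last target. There are 200 camera calls.

## Working session

There is one attempt and no reset: what is moved stays moved. The work goes in short steps, Python scripts to look and compute and a tool call to move; the robot and the scene stay as the last step left them, time stands still between calls to the robot, and variables do not carry over. Pictures are saved under pics/ and viewed, at most 10 in all, crops included, and the job is handed in when it is done.

Besides the shell and the picture viewer there is one more tool, called after ">>>" in YAML: its name, and indented under it one key for each argument. apply_moves: Moves the arm, as the interface text tells. Its arguments: {"type":"object","properties":{"steps":{"type":"array","items":{"type":"array"}}},"required":["steps"]}

```bash
mkdir -p pics
cat > h.py <<'E'
import numpy as np, cv2
from bench import r
def cam(n):
    p=r.camera_params(n); R=cv2.Rodrigues(np.array(p["rvec"],float))[0]; t=np.array(p["tvec"],float).ravel()
    return p,R,t
def ray(n,u,v,z):
    p,R,t=cam(n); d=R.T@np.array([(u-p["cx"])/p["fx"],(v-p["cy"])/p["fy"],1]); c=-R.T@t
    return c+d*(z-c[2])/d[2]
def cloud(n,D):
    p,R,t=cam(n); v,u=np.indices(D.shape)
    P=np.stack([(u-p["cx"])/p["fx"]*D,(v-p["cy"])/p["fy"]*D,D],-1)
    return (P-t)@R
E
python3 - <<'E'
from h import *
for n in("top","side"):
    I,D=r.camera(n); cv2.imwrite(f"pics/{n}0.png",I[:,:,::-1]); np.savez(f"{n}0.npz",I=I,D=D)
    p,R,t=cam(n); print(n,p["fx"],-R.T@t)
o=r.observe();print(o)
E
```

```text
top 393.64984370784805 [ 0.48846887 -0.01039505  0.97230813]
side 401.61160682500207 [ 0.37278082 -0.65531139  0.95264349]
{'time_s': 0.1, 'joints': array([ 1.06552144e+00,  2.07362166e-01,  1.54279793e+00,  4.01017441e-06,
        1.39349526e+00, -1.50523044e-01]), 'dq': array([-0.00085103,  0.00047097, -0.00411366, -0.00159649,  0.00039479,
        0.00090938]), 'joint_efforts': array([-1.54442525e-03, -3.71869075e+01, -2.82289445e+01,  6.98999036e-02,
        3.10982752e-02, -5.22805044e-05]), 'position': array([0.19939688, 0.53854552, 0.20439762]), 'tcp_rot': array([-3.34019565e-04,  1.76447535e-01,  9.84309506e-01, -9.75766305e-04]), 'force': array([ 0.20944886, -0.58357083, -0.17926434]), 'ft_torque': array([-0.03607605, -0.00076725, -0.00280813]), 'gripper_force': 0.0, 'opening': 1.0022684995377495}
```

View pics/top0.png

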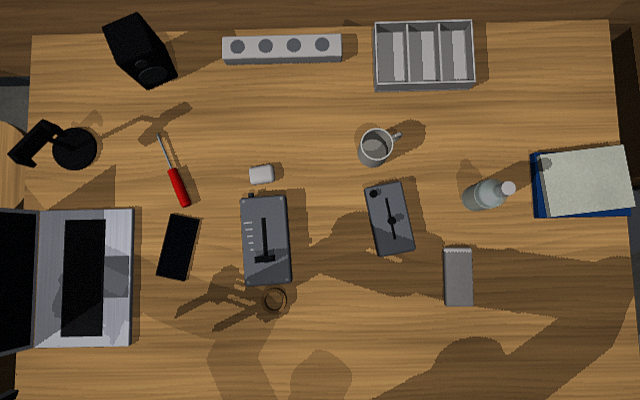

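View pics/side0.png

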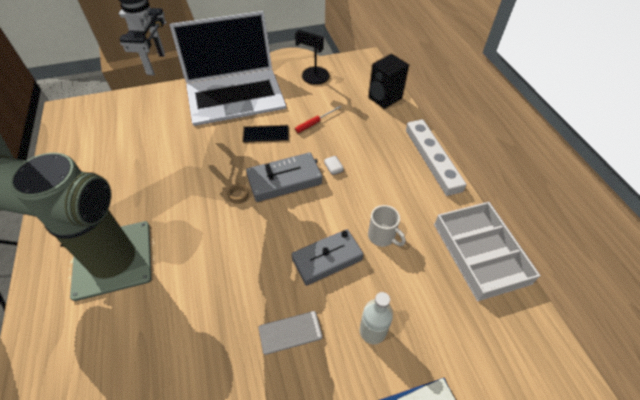

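The top view shows the dimmer at about (266,239) with its paddle at (264,260). Image up is roughly +x, and the bars are on the left (+y). The tape roll is at (274,299), the case at (262,174) and the fader on the right at (390,218). The off end is at the bottom.

Run:
```python
from h import *
z=np.load("top0.npz"); I,D=z["I"],z["D"]; P=cloud("top",D)
def reg(a,b,c,d,lo,hi,k=1):
    M=np.zeros(D.shape,bool); M[c:d,a:b]=1
    return M&(P[...,2]>lo)&(P[...,2]<hi)
m=reg(230,305,180,292,.037,.056)
Q=P[m]; rc=cv2.minAreaRect(Q[:,:2].astype(np.float32)); print("box depth",rc,np.median(Q[:,2]),m.sum())
# ray based: box top contour
v,u=np.nonzero(m); X=np.array([ray("top",a,b,.045)[:2] for a,b in zip(u,v)],np.float32)
rc2=cv2.minAreaRect(X);print("box ray",rc2); print(cv2.boxPoints(rc2))
m=reg(245,290,200,280,.066,.085); v,u=np.nonzero(m); print("paddle px",u.min(),u.max(),v.min(),v.max(),m.sum(),np.median(P[m][:,2]))
X=np.array([ray("top",a,b,.077)[:2] for a,b in zip(u,v)],np.float32);print(cv2.minAreaRect(X),X.mean(0))
# bars
hsv=I[200:265,242:260].astype(int).min(2)
M=np.zeros(D.shape,np.uint8);M[200:265,243:258]=(hsv[:,1:16]>150)
n,l,s,c=cv2.connectedComponentsWithStats(M)
for i in range(1,n): print("bar",c[i],s[i],ray("top",*c[i],.045))
m=reg(262,290,285,315,.015,.04);print("tape",P[m].mean(0),P[m].min(0),P[m].max(0))
c=I[170:310,220:320,::-1]; cv2.imwrite("pics/crop0.png",cv2.resize(c,None,fx=4,fy=4,interpolation=cv2.INTER_CUBIC))
```

```text
box depth ((0.49746936559677124, 0.13446122407913208), (0.2096082866191864, 0.11050787568092346), 3.4674932956695557) 0.04413871230879579 3973Traceback (most recent call last):
  File "<stdin>", line 9, in <module>
  File "h.py", line 7, in ray
    p,R,t=cam(n); d=R.T@np.array([(u-p["cx"])/p["fx"],(v-p["cy"])/p["fy"],1]); c=-R.T@t
          ~~~^^^
  File "h.py", line 4, in cam
    p=r.camera_params(n); R=cv2.Rodrigues(np.array(p["rvec"],float))[0]; t=np.array(p["tvec"],float).ravel()
ValueError: time passes only in moves, steps and waits
```

```bash
sed -i 's/^def cam/import functools\n@functools.lru_cache\ndef cam/' h.py
python3 - <<'E'
from h import *
z=np.load("top0.npz"); I,D=z["I"],z["D"]; P=cloud("top",D)
def reg(a,b,c,d,lo,hi):
    M=np.zeros(D.shape,bool); M[c:d,a:b]=1
    return M&(P[...,2]>lo)&(P[...,2]<hi)
def rect(m,h):
    v,u=np.nonzero(m); X=np.array([ray("top",a,b,h)[:2] for a,b in zip(u,v)],np.float32); return cv2.minAreaRect(X),X.mean(0)
print("box",rect(reg(230,305,180,292,.037,.056),.045))
m=reg(245,290,200,280,.066,.085); print("paddle",m.sum(),np.median(P[m][:,2]),rect(m,.077))
M=np.zeros(D.shape,np.uint8);M[200:265,243:258]=(I[200:265,243:258].min(2)>130)
n,l,s,c=cv2.connectedComponentsWithStats(M)
th=np.deg2rad(3.47);ex=np.array([np.cos(th),np.sin(th)]);ey=np.array([-ex[1],ex[0]]);C=np.array([.4975,.1345])
for i in range(1,n): q=ray("top",*c[i],.045)[:2]-C; print("bar box-xy",q@ex,q@ey,s[i][4])
q=P[m][:,:2]-C; print("paddle box xy",(q@ex).mean(),(q@ey).mean(),(q@ex).min(),(q@ex).max())
m=reg(262,290,285,315,.015,.04);print("tape",P[m].min(0),P[m].max(0))
c=I[170:310,220:320,::-1]; cv2.imwrite("pics/crop0.png",cv2.resize(c,None,fx=4,fy=4,interpolation=cv2.INTER_CUBIC))
# side check
z=np.load("side0.npz"); P=cloud("side",z["D"]); m=reg(240,335,145,205,.037,.056); print("side box",cv2.minAreaRect(P[m][:,:2].astype(np.float32)))
m=reg(250,300,150,190,.066,.085);q=P[m][:,:2]-C; print("side paddle",m.sum(),P[m].mean(0),(q@ex).min(),(q@ex).max(),(q@ey).min(),(q@ey).max())
E
```

```text
box (((0.4974724054336548, 0.13339568674564362), (0.20839115977287292, 0.1095532700419426), 3.418086290359497), array([0.4978679 , 0.13341258], dtype=float32))
paddle 121 0.07602249089399164 (((0.4546572268009186, 0.13182321190834045), (0.04315638542175293, 0.013454084284603596), 88.84844970703125), array([0.45447356, 0.1311255 ], dtype=float32))
bar box-xy 0.09645832284630357 0.0444197588353597 1
bar box-xy 0.044954312356375 0.03817406585655464 13
bar box-xy 0.02913231654568125 0.03629084304874766 9
bar box-xy 0.01335170128417936 0.03457854634782135 8
bar box-xy -0.002957528620906869 0.03297489717529193 8
bar box-xy -0.01919014089026991 0.03237731492228286 5
paddle box xy -0.04318350569099885 -0.0005951188588334207 -0.05038767962269417 -0.03632491731955969
tape [0.32509963 0.08802489 0.01544555] [0.39288738 0.14528496 0.03958986]
side box ((0.4995229244232178, 0.13221192359924316), (0.20966804027557373, 0.11296126991510391), 3.5369503498077393)
side paddle 69 [0.45579164 0.12782306 0.07590784] -0.04857379179312601 -0.03433171255563225 -0.023550916155797023 0.01997242797856546
```

View pics/crop0.png

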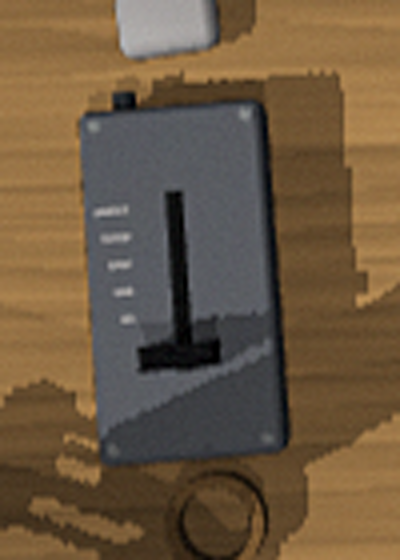

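The bars, depth and paddle agree: box yaw is about 3.5°, centre about (0.498,0.1335) and travel about 3 mm. The first move goes over the off end with the fingers shut and the tool y axis across the box.

>>> apply_moves:
  steps:
    - [[-2.2,-1.9,0],-0.05,0]
    - [[-4.4,-3.9,0],-0.1,0]
    - [[-6.6,-5.8,0],-0.16,0]
    - [[-8.8,-7.7,0],-0.22,0]
    - [[-11,-9.6,0],-0.28,0]
    - [[-13.2,-11.6,0],-0.34,0]
    - [[-15.4,-13.5,0],-0.38,0]
    - [[-17.4,-15.4,0],-0.415,0]

```text
time_s: 0.9
position: [0.3096, 0.333, 0.205]
tcp_rot: [-0.0, -0.031, 1.0, -0.0]
force: [0.3, 0.3, -0.4]
opening: 0.352
gripper_force: 0.0
```

>>> apply_moves:
  steps:
    - [[-1.2,-2.6,0],0,0]
    - [[-2.4,-5.3,0],0,0]
    - [[-3.6,-7.9,0],0,0]
    - [[-4.8,-10.5,0],0,0]
    - [[-6.0,-13.2,0],0,0]
    - [[-7.2,-15.8,0],0,0]
    - [[-8.4,-18.4,0],0,0]
    - [[-9.6,-21.0,0],0,0]

```text
time_s: 1.7
position: [0.4179, 0.1293, 0.2051]
tcp_rot: [-0.0, -0.03, 1.0, 0.0]
force: [0.7, 0.3, 0.6]
opening: 0.006
gripper_force: 0.0
```

>>> apply_moves:
  steps:
    - [[0,0,1.5],0,0]
    - [[0,0,3.5],0,0]
    - [[0,0,5.5],0,0]
    - [[0,0,7.5],0,0]
    - [[0,0,9.0],0,0]
    - [[0,0,10.0],0,0]
    - [[0,0,10.0],0,0]
    - [[0,0,10.0],0,0]

```text
time_s: 2.5
position: [0.4181, 0.1305, 0.1057]
tcp_rot: [0.0, -0.03, 1.0, -0.0]
force: [0.5, 0.4, -0.6]
opening: 0.004
gripper_force: 0.0
```

Run:
```python
from h import *
I,D=r.camera("top"); J,_=r.camera("side")
a=cv2.resize(I[150:310,200:330,::-1],None,fx=3,fy=3); b=cv2.resize(J[120:220,220:350,::-1],None,fx=3,fy=3)
o=np.zeros((480,780,3),np.uint8);o[:480,:390]=a;o[:300,390:]=b;cv2.imwrite("pics/v1.png",o)
o=r.observe();print(o["time_s"],o["position"],o["tcp_rot"],o["force"],o["opening"])
```

```text
2.6 [0.41876437 0.13059563 0.10637359] [ 9.58854269e-04 -3.01444685e-02  9.99545091e-01  5.19890376e-05] [ 0.20854183 -0.18981657  0.47533429] 0.00621474734753834
```

View pics/v1.png

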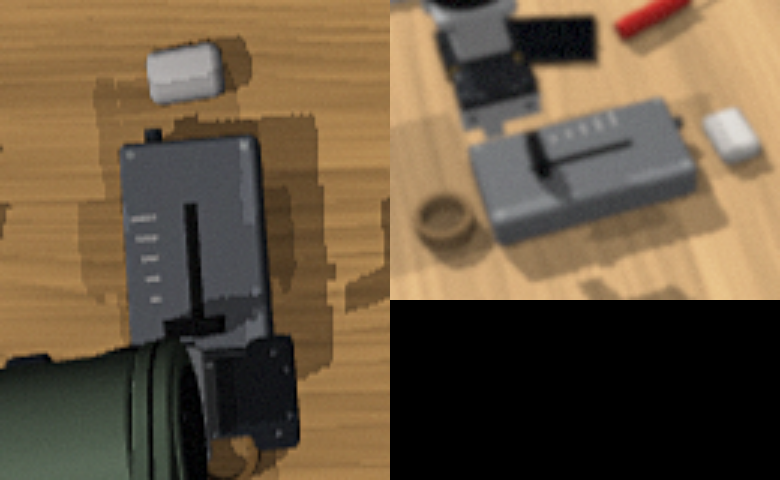

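The view shows the fingertip just behind the paddle (paddle at (195,325) in the left crop) and clear of the tape roll. I'll lower it to z=0.060.

>>> apply_moves:
  steps:
    - [[0,0,1.0],0,0]
    - [[0,0,2.0],0,0]
    - [[0,0,3.0],0,0]
    - [[0,0,4.0],0,0]
    - [[0,0,4.5],0,0]
    - [[0,0,4.5],0,0]
    - [[0,0,4.5],0,0]
    - [[0,0,4.5],0,0]

```text
time_s: 3.4
position: [0.4184, 0.1306, 0.0608]
tcp_rot: [0.0, -0.03, 1.0, 0.0]
force: [-0.7, 1.1, -0.1]
opening: 0.008
gripper_force: 0.0
```

>>> apply_moves:
  steps:
    - [[-0.3,0,0],0,0]
    - [[-0.6,0,0],0,0]
    - [[-0.9,0,0],0,0]
    - [[-1.2,0,0],0,0]
    - [[-1.4,0,0],0,0]
    - [[-1.6,0,0],0,0]
    - [[-1.6,0,0],0,0]
    - [[-1.6,0,0],0,0]

```text
time_s: 4.2
position: [0.4338, 0.1314, 0.0604]
tcp_rot: [-0.0, -0.03, 1.0, 0.0]
force: [-0.9, 0.0, 0.3]
opening: 0.007
gripper_force: 0.0
```

>>> apply_moves:
  steps:
    - [[-0.2,0,0],0,0]
    - [[-0.4,0,0],0,0]
    - [[-0.6,0,0],0,0]
    - [[-0.8,0,0],0,0]
    - [[-1.0,0,0],0,0]
    - [[-1.2,0,0],0,0]
    - [[-1.4,0,0],0,0]
    - [[-1.4,0,0],0,0]

```text
time_s: 5.0
position: [0.4482, 0.1323, 0.0605]
tcp_rot: [0.0, -0.03, 1.0, -0.0]
force: [-0.1, -0.5, -0.6]
opening: 0.006
gripper_force: 0.0
```

>>> apply_moves:
  steps:
    - [[-0.1,0,0],0,0]
    - [[-0.2,0,0],0,0]
    - [[-0.3,0,0],0,0]
    - [[-0.3,0,0],0,0]
    - [[-0.3,0,0],0,0]
    - [[-0.3,0,0],0,0]
    - [[-0.3,0,0],0,0]
    - [[-0.3,0,0],0,0]

```text
time_s: 5.8
position: [0.4504, 0.1324, 0.0604]
tcp_rot: [-0.0, -0.03, 1.0, -0.0]
force: [-4.1, -0.0, 3.4]
opening: 0.01
gripper_force: 1.6
```

```bash
cat > look.py <<'E'
from h import *
import sys
J,D=r.camera("side");P=cloud("side",D)
C=np.array([.498,.1337]);th=np.deg2rad(3.5);ex=np.array([np.cos(th),np.sin(th)]);ey=np.array([-ex[1],ex[0]])
q=P[...,:2]-C;x=q@ex;y=q@ey;dark=J.max(2)<75
m=(abs(x)<.09)&(abs(y)<.03)&(P[...,2]>.066)&(P[...,2]<.085)&dark
o=r.observe();t=(o["position"][:2]-C)@ex
print("dark top px",m.sum(),"x range",np.percentile(x[m],[3,50,97]),"tcp box x",t,"pred travel",t+.061,"F",o["force"],o["time_s"])
cv2.imwrite(sys.argv[1],cv2.resize(J[120:220,220:350,::-1],None,fx=5,fy=5,interpolation=cv2.INTER_CUBIC))
E
python3 look.py pics/v2.png
```

```text
dark top px 29 x range [-0.03827158 -0.03182787 -0.02510708] tcp box x -0.04756616137603984 pred travel 0.013433838623960158 F [-3.5849505  -0.45912206  1.22897212] 5.85
```

View pics/v2.png

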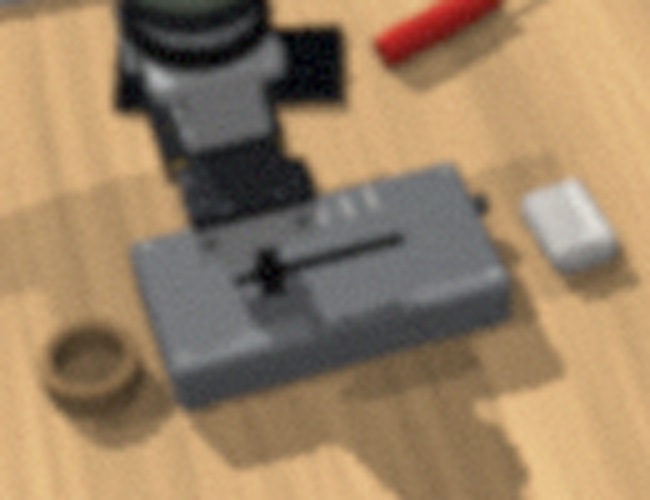

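The side view shows the fingertip against the paddle (paddle at about (268,268)). The 4 N reading is the first hump, at travel of about 13 mm as predicted. I'll go over it slowly.

>>> apply_moves:
  steps:
    - [[-0.1,0,0],0,0]
    - [[-0.2,0,0],0,0]
    - [[-0.3,0,0],0,0]
    - [[-0.4,0,0],0,0]
    - [[-0.5,0,0],0,0]
    - [[-0.6,0,0],0,0]
    - [[-0.7,0,0],0,0]
    - [[-0.8,0,0],0,0]

```text
time_s: 6.65
position: [0.4602, 0.133, 0.0609]
tcp_rot: [0.001, -0.03, 1.0, 0.0]
force: [-0.1, -0.1, -0.7]
opening: 0.006
gripper_force: 0.0
```

>>> apply_moves:
  steps:
    - [[-0.1,0,0],0,0]
    - [[-0.2,0,0],0,0]
    - [[-0.3,0,0],0,0]
    - [[-0.4,0,0],0,0]
    - [[-0.4,0,0],0,0]
    - [[-0.4,0,0],0,0]
    - [[-0.4,0,0],0,0]
    - [[-0.4,0,0],0,0]

```text
time_s: 7.45
position: [0.4628, 0.1332, 0.0605]
tcp_rot: [0.0, -0.03, 1.0, 0.0]
force: [0.5, -1.2, 0.1]
opening: 0.003
gripper_force: 0.0
```

>>> apply_moves:
  steps:
    - [[-0.1,0,0],0,0]
    - [[-0.2,0,0],0,0]
    - [[-0.3,0,0],0,0]
    - [[-0.3,0,0],0,0]
    - [[-0.3,0,0],0,0]
    - [[-0.3,0,0],0,0]
    - [[-0.3,0,0],0,0]
    - [[-0.3,0,0],0,0]

```text
time_s: 8.25
position: [0.4658, 0.1334, 0.0605]
tcp_rot: [0.0, -0.03, 1.0, -0.0]
force: [0.5, -0.4, -0.2]
opening: 0.007
gripper_force: 0.1
```

```bash
python3 look.py pics/v3.png
```

```text
dark top px 31 x range [-0.02317559 -0.01641617 -0.00984128] tcp box x -0.03207498913353946 pred travel 0.028925010866460536 F [ 0.38994561 -0.91793361  0.35199741] 8.3
```

>>> apply_moves:
  steps:
    - [[-0.1,0,0],0,0]
    - [[-0.2,0,0],0,0]
    - [[-0.2,0,0],0,0]
    - [[-0.2,0,0],0,0]
    - [[-0.2,0,0],0,0]
    - [[-0.2,0,0],0,0]
    - [[-0.2,0,0],0,0]
    - [[-0.2,0,0],0,0]

```text
time_s: 9.1
position: [0.4667, 0.1334, 0.0602]
tcp_rot: [-0.001, -0.03, 1.0, -0.0]
force: [-5.6, -0.9, 4.7]
opening: 0.007
gripper_force: 2.6
```

>>> apply_moves:
  steps:
    - [[-0.1,0,0],0,0]
    - [[-0.2,0,0],0,0]
    - [[-0.3,0,0],0,0]
    - [[-0.4,0,0],0,0]
    - [[-0.5,0,0],0,0]
    - [[-0.6,0,0],0,0]
    - [[-0.7,0,0],0,0]
    - [[-0.8,0,0],0,0]

```text
time_s: 9.9
position: [0.4768, 0.134, 0.0608]
tcp_rot: [0.001, -0.03, 1.0, 0.0]
force: [0.6, -0.3, 0.8]
opening: 0.007
gripper_force: 0.0
```

```bash
python3 look.py pics/v4.png
```

```text
dark top px 34 x range [-0.01270502 -0.00576402  0.00188669] tcp box x -0.021138111669710927 pred travel 0.03986188833028907 F [ 0.23131976  0.25739741 -0.74535964] 9.95
```

>>> apply_moves:
  steps:
    - [[-0.1,0,0],0,0]
    - [[-0.2,0,0],0,0]
    - [[-0.3,0,0],0,0]
    - [[-0.4,0,0],0,0]
    - [[-0.5,0,0],0,0]
    - [[-0.6,0,0],0,0]
    - [[-0.6,0,0],0,0]
    - [[-0.6,0,0],0,0]

```text
time_s: 10.75
position: [0.4818, 0.1344, 0.0604]
tcp_rot: [0.0, -0.03, 1.0, 0.0]
force: [-0.9, 0.1, 0.5]
opening: 0.002
gripper_force: 0.1
```

```bash
python3 look.py pics/v5.png
```

```text
dark top px 30 x range [-0.00727809 -0.00055574  0.00574538] tcp box x -0.016101946868811307 pred travel 0.04489805313118869 F [-0.35253138 -0.08089143 -0.93523647] 10.8
```

>>> apply_moves:
  steps:
    - [[-0.1,0,0],0,0]
    - [[-0.2,0,0],0,0]
    - [[-0.3,0,0],0,0]
    - [[-0.4,0,0],0,0]
    - [[-0.5,0,0],0,0]
    - [[-0.5,0,0],0,0]
    - [[-0.5,0,0],0,0]
    - [[-0.5,0,0],0,0]

```text
time_s: 11.6
position: [0.4866, 0.1347, 0.0601]
tcp_rot: [-0.0, -0.03, 1.0, 0.0]
force: [-1.1, 0.7, -0.3]
opening: 0.005
gripper_force: 0.9
```

>>> apply_moves:
  steps:
    - [[-0.05,0,0],0,0]
    - [[-0.1,0,0],0,0]
    - [[-0.1,0,0],0,0]
    - [[-0.1,0,0],0,0]
    - [[-0.1,0,0],0,0]
    - [[-0.1,0,0],0,0]
    - [[-0.1,0,0],0,0]
    - [[-0.1,0,0],0,0]

```text
time_s: 12.4
position: [0.4884, 0.1347, 0.0608]
tcp_rot: [0.001, -0.03, 1.0, 0.0]
force: [0.1, 0.1, -0.3]
opening: 0.005
gripper_force: 0.1
```

```bash
python3 look.py pics/v6.png
```

```text
dark top px 32 x range [-0.00032535  0.00640279  0.01178576] tcp box x -0.009499079644967236 pred travel 0.05150092035503276 F [-0.70307969 -0.06832791 -0.52915262] 12.45
```

>>> apply_moves:
  steps:
    - [[-0.05,0,0],0,0]
    - [[-0.1,0,0],0,0]
    - [[-0.1,0,0],0,0]
    - [[-0.1,0,0],0,0]
    - [[-0.1,0,0],0,0]
    - [[-0.1,0,0],0,0]
    - [[-0.1,0,0],0,0]
    - [[-0.1,0,0],0,0]

```text
time_s: 13.25
position: [0.4888, 0.1348, 0.0604]
tcp_rot: [0.0, -0.03, 1.0, 0.0]
force: [0.6, 0.0, 0.1]
opening: 0.004
gripper_force: 0.0
```

```bash
python3 look.py pics/v7.png
```

```text
dark top px 32 x range [-0.00018781  0.00643462  0.01386248] tcp box x -0.009140440756761693 pred travel 0.051859559243238304 F [-0.66681689  0.99802657  0.53144939] 13.3
```

>>> apply_moves:
  steps:
    - [[-0.05,0,0],0,0]
    - [[-0.1,0,0],0,0]
    - [[-0.1,0,0],0,0]
    - [[-0.1,0,0],0,0]
    - [[-0.1,0,0],0,0]
    - [[-0.1,0,0],0,0]
    - [[-0.1,0,0],0,0]
    - [[-0.1,0,0],0,0]

```text
time_s: 14.1
position: [0.4898, 0.1348, 0.0605]
tcp_rot: [0.0, -0.03, 1.0, -0.0]
force: [0.3, -0.5, -0.6]
opening: 0.004
gripper_force: 0.0
```

```bash
python3 look.py pics/v8.png
```

```text
dark top px 30 x range [0.00442042 0.01128651 0.01759613] tcp box x -0.008176369335061166 pred travel 0.052823630664938837 F [-0.63167742  0.49260205 -0.80111215] 14.15
```

View pics/v8.png

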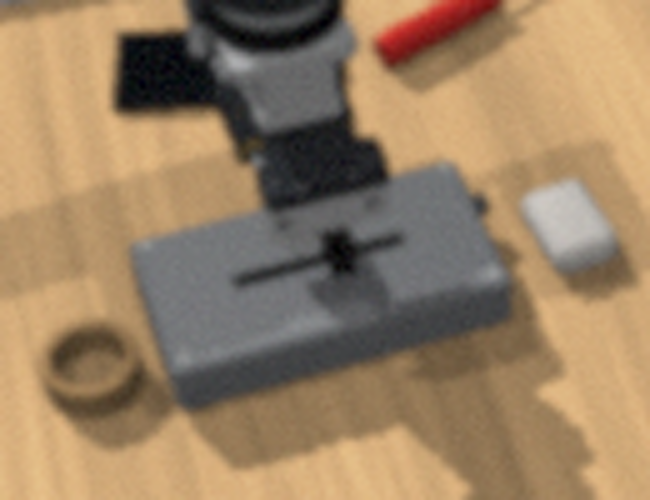

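The paddle jumped ahead about 5 mm on its own, to travel of about 56 mm (at (340,248)), which is the third click. I'll back off and rise clear.

>>> apply_moves:
  steps:
    - [[0.3,0,0],0,0]
    - [[0.8,0,0],0,0]
    - [[1.4,0,0],0,0]
    - [[2.0,0,0],0,0]
    - [[2.0,0,-1.5],0,0]
    - [[2.0,0,-3.5],0,0]
    - [[2.0,0,-6.0],0,0]
    - [[2.0,0,-8.5],0,0]

```text
time_s: 14.95
position: [0.4688, 0.1336, 0.146]
tcp_rot: [-0.001, -0.03, 1.0, -0.0]
force: [-0.4, -0.2, 0.6]
opening: 0.005
gripper_force: 0.0
```

>>> apply_moves:
  steps:
    - [[0,1,-2],0,0]
    - [[0,3,-4],0,0]
    - [[0,6,-6],0,0]
    - [[0,9,-6],0,0]
    - [[0,12,-6],0,0]
    - [[0,15,-6],0,0]
    - [[0,18,-6],0,0]
    - [[0,20,-6],0,0]

```text
time_s: 15.75
position: [0.4568, 0.3349, 0.2053]
tcp_rot: [-0.0, -0.031, 1.0, 0.0]
force: [0.6, -1.1, -0.3]
opening: 0.003
gripper_force: 0.0
```

```bash
python3 look.py pics/v9.png
python3 - <<'E'
from h import *
I,D=r.camera("top");P=cloud("top",D)
C=np.array([.499,.1337]);th=np.deg2rad(3.5);ex=np.array([np.cos(th),np.sin(th)]);ey=np.array([-ex[1],ex[0]])
q=P[...,:2]-C;x=q@ex;y=q@ey
m=(abs(x)<.09)&(abs(y)<.03)&(P[...,2]>.066)&(P[...,2]<.085)
print("travel",x[m].mean()+.046,x[m].min(),x[m].max(),m.sum())
cv2.imwrite("pics/top9.png",I[:,:,::-1])
o=r.observe();print(o["position"],o["force"],o["time_s"])
E
```

```text
dark top px 59 x range [0.00455234 0.01062154 0.01750914] tcp box x -0.028990581688858215 pred travel 0.032009418311141784 F [0.51859762 1.51179924 0.6054944 ] 15.8
travel 0.05433467623943302 0.0015268871455593942 0.015501891754951671 120
[0.45675639 0.33510979 0.20520154] [-0.74199203 -1.05543425 -0.15820066] 15.85
```

View pics/top9.png

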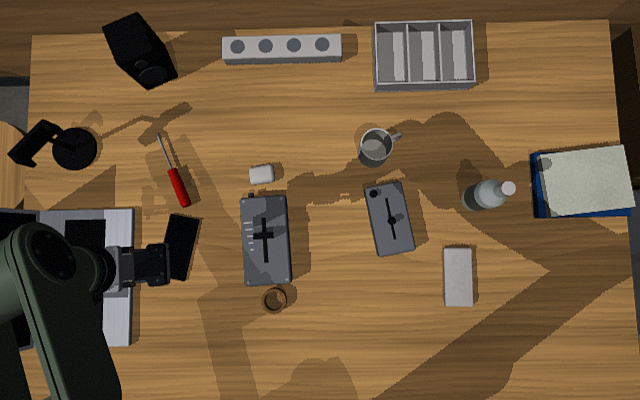

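The paddle is now level with about the third bar (264,236), everything else is in place and the hand is clear. Estimated travel is 54.5–56 mm, close to the 54 mm limit. I'll nudge it 2 mm through the slack to centre it, which stays well short of the 66 mm crest.

>>> apply_moves:
  steps:
    - [[0,-3,0],0,0]
    - [[0,-6,0],0,0]
    - [[0,-9,0],0,0]
    - [[0,-12,0],0,0]
    - [[0,-15,0],0,0]
    - [[0,-18,2],0,0]
    - [[0,-20,4],0,0]
    - [[0,-20,6],0,0]

```text
time_s: 16.65
position: [0.4695, 0.1303, 0.145]
tcp_rot: [0.0, -0.028, 1.0, -0.001]
force: [-0.3, 0.4, 0.9]
opening: 0.003
gripper_force: 0.0
```

>>> apply_moves:
  steps:
    - [[0,0,2.0],0,0]
    - [[0,0,4.0],0,0]
    - [[0,0,6.0],0,0]
    - [[0,0,7.5],0,0]
    - [[0,0,8.5],0,0]
    - [[0,0,8.5],0,0]
    - [[0,0,8.5],0,0]
    - [[0,0,8.5],0,0]

```text
time_s: 17.45
position: [0.4707, 0.1335, 0.0615]
tcp_rot: [0.001, -0.03, 1.0, 0.0]
force: [-0.4, -0.5, 0.4]
opening: 0.005
gripper_force: 0.0
```

>>> apply_moves:
  steps:
    - [[-0.4,0,0],0,0]
    - [[-0.8,0,0],0,0]
    - [[-1.2,0,0],0,0]
    - [[-1.6,0,0],0,0]
    - [[-1.9,0,0],0,0]
    - [[-2.1,0,0],0,0]
    - [[-2.2,0,0],0,0]
    - [[-2.2,0,0],0,0]

```text
time_s: 18.25
position: [0.4918, 0.135, 0.0604]
tcp_rot: [-0.0, -0.03, 1.0, -0.0]
force: [-0.1, 0.3, -0.2]
opening: 0.002
gripper_force: 0.0
```

>>> apply_moves:
  steps:
    - [[-0.1,0,0],0,0]
    - [[-0.2,0,0],0,0]
    - [[-0.3,0,0],0,0]
    - [[-0.4,0,0],0,0]
    - [[-0.4,0,0],0,0]
    - [[-0.4,0,0],0,0]
    - [[-0.4,0,0],0,0]
    - [[-0.4,0,0],0,0]

```text
time_s: 19.05
position: [0.4958, 0.1352, 0.0605]
tcp_rot: [0.0, -0.03, 1.0, 0.0]
force: [-0.3, -0.1, -0.0]
opening: 0.003
gripper_force: 0.1
```

```bash
python3 look.py pics/v10.png
```

```text
dark top px 29 x range [0.00729533 0.01397553 0.0204287 ] tcp box x -0.0021015605913088545 pred travel 0.05889843940869115 F [ 0.67626845 -0.5065113  -0.29007194] 19.1
```

It's now about 58 mm with no resistance, so it's centred in the third click. I'll back off.

>>> apply_moves:
  steps:
    - [[0.3,0,0],0,0]
    - [[0.8,0,0],0,0]
    - [[1.4,0,0],0,0]
    - [[2.0,0,0],0,0]
    - [[2.0,0,-1.5],0,0]
    - [[2.0,0,-3.5],0,0]
    - [[2.0,0,-6.0],0,0]
    - [[2.0,0,-8.5],0,0]

```text
time_s: 19.9
position: [0.4748, 0.1339, 0.146]
tcp_rot: [-0.001, -0.03, 1.0, -0.0]
force: [0.6, 0.4, 0.2]
opening: 0.003
gripper_force: 0.0
```

>>> apply_moves:
  steps:
    - [[0,1,-2],0,0]
    - [[0,3,-4],0,0]
    - [[0,6,-6],0,0]
    - [[0,9,-6],0,0]
    - [[0,12,-6],0,0]
    - [[0,15,-6],0,0]
    - [[0,16,-6],0,0]
    - [[0,16,-6],0,0]

```text
time_s: 20.7
position: [0.4655, 0.2943, 0.2052]
tcp_rot: [-0.0, -0.031, 1.0, -0.0]
force: [-0.5, 0.4, 0.6]
opening: 0.005
gripper_force: 0.0
```

```bash
python3 look.py pics/v11.png; python3 -c "
from bench import r
print(r.sign_off())"
```

```text
dark top px 54 x range [0.00668889 0.01195145 0.01914516] tcp box x -0.022479138898911136 pred travel 0.03852086110108886 F [0.33345323 0.14188293 0.0303136 ] 20.75
the job is handed in; nothing more can be done
None
```

The ring-light paddle is resting in its third click, at about 57–58 mm of travel by my camera and contact estimates. The hand is clear, nothing else on the desk looked moved, and the job was handed in at about 21 s; the hand-in returned no verdict.

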